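# Push a carton into the corner of the measuring stand and run the jaw up to it

### The job

Set up the carton on the measuring stand so its length can be read: push it along the board into the corner, with its long side flat against the back fence and its end against the left fence, then slide the measuring jaw along the back fence until it meets the carton. Only push: do not lift or tip the carton, and leave everything else on the stand and bench where it is.

Things in the scene. Friction and masses are not known exactly. Their poses are not given: they have to be found in the camera images.
- corner (a point): Inner corner of the measuring stand, where back fence, left fence and board meet, on the board's top. Axes of the stand: x towards the back fence (away from the robot), y along the back fence towards the left fence, z up. The fences' inner faces are the planes x = 0 (back) and y = 0 (left); the free board has negative x and y.
- stand: Parcel measuring stand: grey board 290 mm (x) by 500 mm (y), 16 mm thick, screwed to the bench, turned up to 12 degrees. Aluminium fences along its far and left sides, 25 mm thick, 50 mm high above the board, rule marks on top. Origin: centre of the board's underside; the inner corner is at x +120, y +220, z +16 mm. Axes as the corner's.
- carton: Plain brown carton on the stand's board, 120 mm (x) by 160 mm (y), 80 mm high, 0.4 to 0.75 kg, slides with under 10 N, tape along y on top, label on the -x face. Origin: centre of underside. Starts 40 to 90 mm short of the back fence, 50 to 130 mm short of the left, up to 20 degrees off square. Home: +x face against the back fence, +y face against the left fence.
- jaw_face (a point): On the measuring face (+y) of the jaw's steel blade, 30 mm above the board, 45 mm in front of the back fence. Axes as the stand's. The blade is upright, 6 mm thick, square to the fence, reaching 85 mm out from it, 4 to 56 mm above the board. Behind it (-y) a black saddle 45 mm long straddles the fence, 9 mm of it in front, its top 65 mm above the board, a screw head 10 mm higher.
- jaw (a joint): Position of the jaw along the back fence in m: 0 with its face 410 mm from the left fence, growing towards the left fence (stand +y), travel 0.30. Slides stiffly with 2 N of friction plus 4 N per m/s and stays where it is left; starts between 0 and 0.03.
- tape_roll: Bystander: roll of brown packing tape lying flat on the right front part of the stand's board, 90 mm across, 48 mm high. Origin: centre of its underside.
- pencil: Bystander: flat carpenter's pencil, about 140 mm long, 15 mm wide and 7 mm thick, lying on the board roughly along the stand's x between the tape roll and the carton. Origin: underside, at the middle of its 120 mm long shaft.
- spray_bottle: Bystander: white trigger spray bottle standing on the bench left of the stand, 84 mm across, 250 mm high. Origin: centre of its underside.
- aerosol: Bystander: grey aerosol can standing on the bench left of the stand, 66 mm across, 195 mm high. Origin: centre of its underside.
- jug: Bystander: pale yellow one-gallon jug with handle and white cap on the bench left of the stand, at the far end, 140 mm across, 270 mm high. Origin: centre of its underside.
- waiting_carton: Bystander: another sealed carton on the bench right of the stand, 160 by 110 mm, 100 mm high. Origin: centre of its underside.
- sample_plank: Bystander: wooden flooring sample lying on the bench right of the stand, 150 by 90 mm, 12 mm thick. Origin: centre of its underside.

How it is judged (in metres and radians):
On the way, in this order (a step that is already met when the one before it is completed fails the run):
1. the carton is home in the corner, flat against both fences (x of carton in the frame of corner above -0.064 m and y of carton in the frame of corner above -0.084 m and z of carton in the frame of corner below 0.006 m and angle between the x axis of carton and the x axis of corner, either way round below 0.035 rad and linear speed of carton below 0.01 m/s), for 0.2 s.
2. the jaw meets the carton (y of jaw_face in the frame of carton above -0.083 m), for 0.2 s.
At the end, for the whole second after the job is handed in: The carton lies on the board with its long side within 4 mm of the back fence, its end within 4 mm of the left fence and square to them within 2 degrees; the jaw's measuring face is within 3 mm of the carton; both are at rest (all of step 1 and y of jaw_face in the frame of carton above -0.083 m and velocity of joint jaw between -0.01 and 0.01 m/s); the robot touches nothing.
It fails at once if the carton is lifted off the board or tipped (z of carton in the frame of corner above 0.012 m or angle between carton's own z axis and vertical above 0.15 rad).
It fails at once if one of the bystanders is shifted by more than 20 mm (distance of any of tape_roll, pencil, spray_bottle, aerosol, jug, waiting_carton, sample_plank from where it was at the start of the episode above 0.02 m).
It also fails if it takes over 59 s, if anything falls off the work surface, if the arm or the gripper's body presses on something with over 40 N, if the wrist force passes 120 N, or if a joint passes its speed limit or range.

### The arm

A 6-joint arm with a two-finger parallel gripper is mounted at the origin on the work surface. World frame = base frame: x ahead of the robot, y to its left, z up, the work surface at z = 0. Lengths are in m, angles in degrees, forces in N, time in s.
With the tool pointing down it reaches from about 0.325 to 0.775 m from the base axis. Payload 9.3 kg.
Tool frame: the origin (TCP) lies on the centre line of the jaws, within the pads' length; the fingertips stand 25 mm ahead of it and the grasp point (between the pads) lies 6 mm ahead of it (bot.tip_reach is the distance from the TCP to the fingertips, in m); z points along the fingers, y is the direction in which the jaws open and shut (so a half turn about z gives the same grasp; the last joint's range is limited). The gripper opens to 85 mm and grips with 20 to 120 N. Pads are 22 mm wide; open, the fingers measure 114 mm over their backs; the gripper's body (76 mm by 85 mm) begins 54 mm behind the grasp point. The pads swing forward as they close: fully open they stand 13 mm farther back than shut.
Start: joints at [56.115, 14.817, 1.232, 76.415, 0, 81.257], TCP at [0.234, 0.498, 0.256] pointing down, gripper open.
Joint ranges: [-174.27, 174.27], [-52.1, 104.24], [-59.71, 78.15], [-110.17, 111.67], [-87.03, 83.33], [-180, 180]. Speed limits (degrees/s): [127.2, 127.2, 159.86, 180, 180, 180].

### API

Orientations are given as [roll, pitch, yaw] about the fixed x, y, z axes, in that order (R = Rz(yaw) Ry(pitch) Rx(roll)).
In Python, from cell import bot gives the robot as it stands.
- The arm moves only by the tool drive_tool, never from a script. Its argument "commands" is a list of rows, each an object with "delta_pos": the shift along the tool's x, y, z in mm, a list of three; "twist": the turn, a rotation vector about the tool's x, y, z in degrees, a list of three; "gripper": the finger opening in mm, from 0 to 85.4. In form: [{"delta_pos": [tx, ty, tz], "twist": [rx, ry, rz], "gripper": gripper}, ...]. A call has 1 to 20 rows; each row is the pose to reach, as a shift and turn from the pose commanded when the call began, along the tool's axes at that moment; what a row does not reach only later rows make up. A row lasts 1/12 s, in which the tool goes at most 41.7 mm and 7.16 degrees, less where a joint would pass 70% of its speed; a pose out of reach is approached as far as the arm can. A call with a gripper value outside its range is refused whole. The fingers move at their own pace and stop on an object; "force" is the grip in N (left out, the last holds). Time passes only in rows, so rows that repeat a pose let the fingers close. It gives the time, the measured TCP pose, the force and the opening at its end, in the units of the state.
- bot.get_state(): the state, without advancing time (a new reading comes with each control period).
- bot.capture(name): name is "side" or "top"; returns a dict with "color" (420x560x3 uint8, red, green, blue), "fov_y" (degrees; the focal length in pixels is half the picture's height over the tangent of half this angle, whatever the lens; pixels are square), "cx", "cy" (the principal point, pixels), "extrinsics" (4x4, takes a point from world to camera coordinates). Camera axes: x right, y down, z forward; pixel columns grow to the right and rows downward; lengths in m; the calibration is good to about 2 mm. A picture is of the moment at which its call begins. There is no depth.
- bot.finish_job(): hands the job in, once; it reports no verdict.
The state is a dict: "time_s": time; "q": joint angles; "joint_vel": joint speeds; "joint_efforts": joint torques, N m; "tool_pos": TCP position; "ee_rot": TCP orientation; "contact_force": force on the tool from outside, world axes, zero at the start; "wrist_torque": the same for the moment, N m; "gripper_width": opening from 0.0 (shut) to 1.0 (fully open).
Only numpy, scipy, OpenCV 4.12 (cv2) and the standard library are available. Lean on these libraries where they do the work, as an engineer would, in place of code of your own. Each camera call takes 0.05 s, during which the arm holds its last target.

## Working session

There is one attempt and no reset: what is moved stays moved. The work goes in short steps, Python scripts to look and compute and a tool call to move; the robot and the scene stay as the last step left them, time stands still between calls to the robot, and variables do not carry over. Pictures are saved under pics/ and viewed, and the job is handed in when it is done.

Besides the shell and the picture viewer there is one more tool, called as name([rows], argument=value, ...), one row to a line, values as JSON. drive_tool: Moves the arm, as the interface text tells. Its arguments: {"type":"object","properties":{"commands":{"type":"array"},"force":{"type":"number"}},"required":["commands"]}

```bash
ls; mkdir -p pics
python3 - <<'E'
from cell import bot
import cv2,numpy as np,pickle
s=bot.get_state();print({k:np.round(v,4) for k,v in s.items()})
for n in("side","top"):
    c=bot.capture(n);cv2.imwrite(f"pics/{n}0.png",c["color"][:,:,::-1]);pickle.dump(c,open(f"{n}0.pkl","wb"))
    print(n,c["fov_y"],c["cx"],c["cy"],np.round(c["extrinsics"],4).tolist(), [k for k in c])
print(bot.tip_reach)
E
```

```text
pics
{'time_s': np.float64(0.0), 'q': array([ 5.61145e+01,  1.48511e+01,  1.19090e+00,  7.64146e+01,
       -1.30000e-03,  8.12558e+01]), 'joint_vel': array([-0.068 ,  0.0939, -0.0209,  0.0513,  0.0635, -0.0529]), 'joint_efforts': array([-4.00000e-04, -5.55650e+01,  3.44522e+01,  1.39000e-02,
       -2.00000e-04, -0.00000e+00]), 'tool_pos': array([0.2336, 0.4977, 0.2557]), 'ee_rot': array([-1.799259e+02, -1.010000e-02,  1.548587e+02]), 'contact_force': array([ 0.4663, -0.1424,  0.4969]), 'wrist_torque': array([-0.0097,  0.0031,  0.0329]), 'gripper_width': np.float64(0.9962)}
side 51.39513806021558 276.88698054129185 202.5984659605661 [[0.7893, -0.6139, -0.0096, -0.4158], [-0.3517, -0.4394, -0.8266, 0.2323], [0.5032, 0.6558, -0.5628, 1.2062], [0.0, 0.0, 0.0, 1.0]] ['color', 'fov_y', 'cx', 'cy', 'extrinsics']
top 52.572389336428444 275.5916380042638 209.22007292556037 [[-0.0278, -0.9996, 0.0036, -0.0004], [-0.9854, 0.0268, -0.1684, 0.4978], [0.1682, -0.0083, -0.9857, 1.1285], [0.0, 0.0, 0.0, 1.0]] ['color', 'fov_y', 'cx', 'cy', 'extrinsics']
0.025
```

View pics/top0.png

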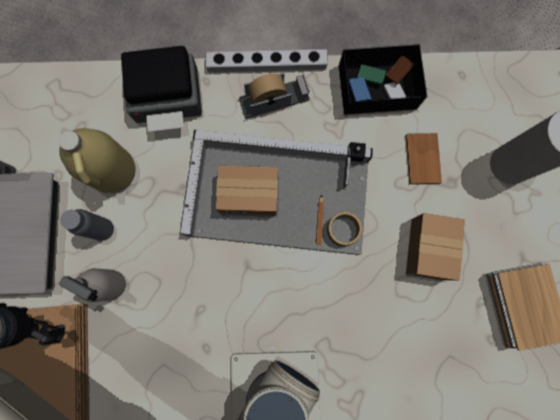

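View pics/side0.png

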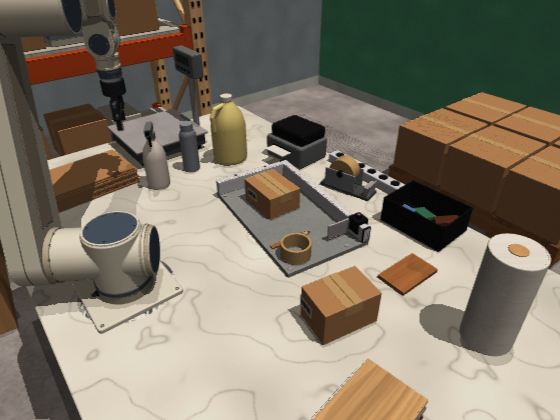

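Run:
```python
import cv2
a=cv2.imread("pics/top0.png")[115:265,170:380];cv2.imwrite("pics/top0z.png",cv2.resize(a,None,fx=3.8,fy=3.8,interpolation=cv2.INTER_CUBIC))
a=cv2.imread("pics/side0.png")[140:280,200:390];cv2.imwrite("pics/side0z.png",cv2.resize(a,None,fx=4,fy=4,interpolation=cv2.INTER_CUBIC))
```

```text
(no output)
```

View pics/top0z.png

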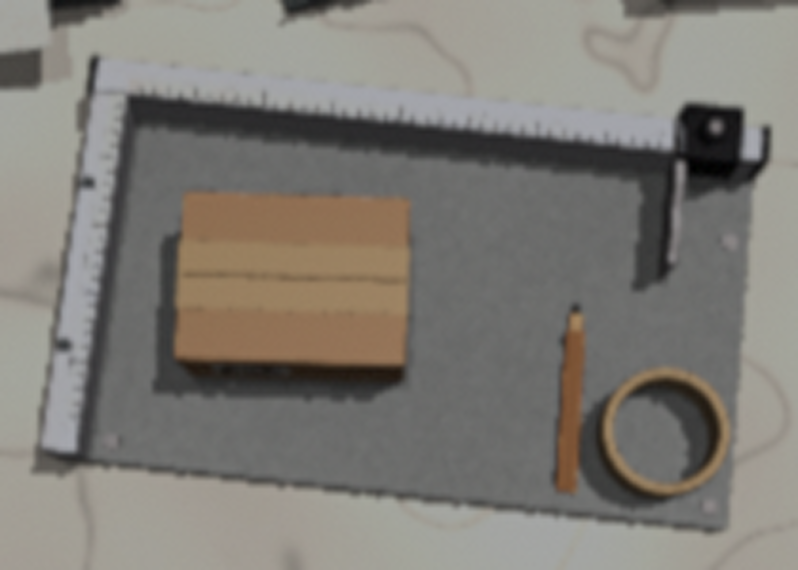

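View pics/side0z.png

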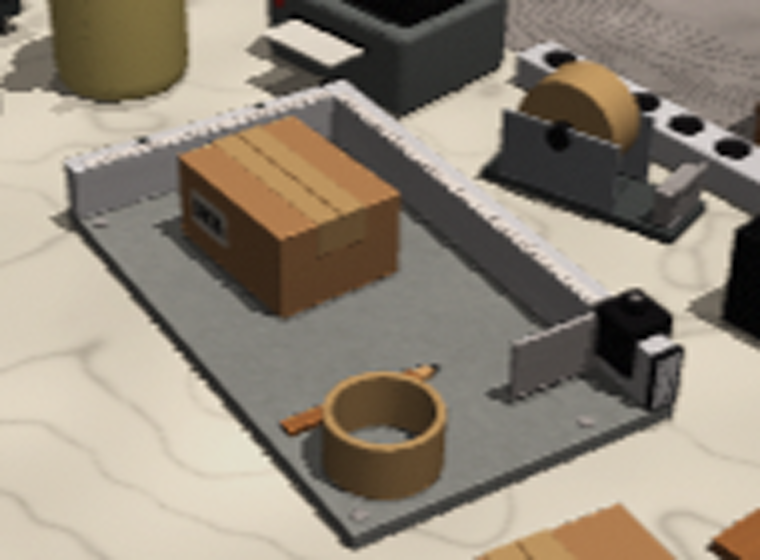

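```bash
cat > h.py <<'E'
import numpy as np,cv2,pickle
def cam(c):
    E=np.array(c["extrinsics"]);f=210/np.tan(np.radians(c["fov_y"]/2));return E,f,c["cx"],c["cy"]
def ray(c,p):
    E,f,cx,cy=cam(c);R=E[:3,:3];o=-R.T@E[:3,3];d=R.T@np.array([(p[0]-cx)/f,(p[1]-cy)/f,1]);return o,d
def onz(c,p,z):
    o,d=ray(c,p);return o+d*(z-o[2])/d[2]
def proj(c,X):
    E,f,cx,cy=cam(c);x=E[:3,:3]@np.array(X)+E[:3,3];return f*x[:2]/x[2]+[cx,cy]
def tri(c1,p1,c2,p2):
    o1,d1=ray(c1,p1);o2,d2=ray(c2,p2);s=np.linalg.lstsq(np.c_[d1,-d2],o2-o1,rcond=None)[0]
    a=o1+d1*s[0];b=o2+d2*s[1];return (a+b)/2,np.linalg.norm(a-b)
def zt(p):return ((p[0]+.5)/3.8-.5+170,(p[1]+.5)/3.8-.5+115)
def zs(p):return ((p[0]+.5)/4-.5+200,(p[1]+.5)/4-.5+140)
E
python3 - <<'E'
from h import *
T=pickle.load(open("top0.pkl","rb"));S=pickle.load(open("side0.pkl","rb"))
prs={"cart -x+y":((175,360),(180,157)),"cart+x+y":((183,194),(290,117)),"cart+x-y":((409,199),(398,198)),"cart-x-y":((404,365),(282,239)),
"corner fence in":((131,97),(335,97)),"left fence front in":((78,453),(76,168)),"blade tip":((671,268),(513,345)),"stand front right bottom":((726,530),(353,546)),
"screw":((716,126),(634,296))}
for k,(a,b) in prs.items():
    p,e=tri(T,zt(a),S,zs(b));print(k,np.round(p,4),round(e,4))
print("z-planes")
for k,z in [("cart -x+y",.096),("cart+x+y",.096),("cart+x-y",.096),("cart-x-y",.096),("corner fence in",.066),("left fence front in",.066),("blade tip",.072)]:
    print(k,np.round(onz(T,zt(prs[k][0]),z),4),np.round(onz(S,zs(prs[k][1]),z),4))
b=[onz(T,zt(p),.066) for p in((135,97),(670,152))];l=[onz(T,zt(p),.066) for p in((125,97),(78,452))]
d=b[0]-b[1];print("y axis ang",np.degrees(np.arctan2(d[1],d[0]))-90);d=l[0]-l[1];print("x ang",np.degrees(np.arctan2(d[1],d[0])))
E
```

```text
cart -x+y [0.4953 0.1427 0.0923] 0.0054
cart+x+y [0.6123 0.1375 0.0923] 0.0017
cart+x-y [ 0.6045 -0.0214  0.0891] 0.0001
cart-x-y [ 0.4864 -0.0154  0.0941] 0.0037
corner fence in [0.6947 0.178  0.0658] 0.0035
left fence front in [0.434  0.2141 0.0709] 0.0034
blade tip [ 0.556  -0.2088  0.07  ] 0.005
stand front right bottom [ 0.3711 -0.249   0.0051] 0.0019
screw [ 0.652  -0.2415  0.0913] 0.0007
z-planes
cart -x+y [0.4923 0.1435 0.096 ] [0.4945 0.1365 0.096 ]
cart+x+y [0.6105 0.1374 0.096 ] [0.6093 0.1321 0.096 ]
cart+x-y [ 0.6026 -0.0212  0.096 ] [ 0.5975 -0.0296  0.096 ]
cart-x-y [ 0.4845 -0.0144  0.096 ] [ 0.4866 -0.0182  0.096 ]
corner fence in [0.693  0.1789 0.066 ] [0.6963 0.1774 0.066 ]
left fence front in [0.4331 0.2159 0.066 ] [0.4395 0.2205 0.066 ]
blade tip [ 0.5534 -0.207   0.072 ] [ 0.5568 -0.2113  0.072 ]
y axis ang -7.630841259538755
x ang -7.183076297728687
```

Run:
```python
from h import *
T=pickle.load(open("top0.pkl","rb"));S=pickle.load(open("side0.pkl","rb"))
for n,p in [("spray",(157,184)),("aero",(191,167)),("jug",(228,156))]: print(n,onz(S,p,0).round(3))
C=np.array([.694,.179,.016]);a=np.radians(-7.45);R=np.array([[np.cos(a),-np.sin(a),0],[np.sin(a),np.cos(a),0],[0,0,1]])
def st(p):return R.T@(p-C)
for n,p,z in [("pencil tip",(576,306),.02),("pencil end",(567,492),.02),("tape top c",(664,431),.064),("tape left",(601,431),.064),
 ("carton1",(175,360),.096),("carton2",(183,194),.096),("carton3",(409,199),.096),("carton4",(404,365),.096),("blade face tip",(667,262),.072)]:
    w=onz(T,zt(p),z);print(n,w.round(4),st(w).round(4))
for p in [(-.225,-.136),(-.205,-.136),(-.131,-.136),(-.07,-.26),(-.07,-.24),(-.07,-.172),(-.05,-.46),(-.05,-.43),(-.05,-.178)]:
    print(p,(C+R@np.array([*p,0])).round(4))
```

```text
spray [0.301 0.448 0.   ]
aero [0.464 0.483 0.   ]
jug [0.631 0.468 0.   ]
pencil tip [ 0.5381 -0.1441  0.02  ] [-0.1127 -0.3406  0.004 ]
pencil end [ 0.4001 -0.1312  0.02  ] [-0.2511 -0.3457  0.004 ]
tape top c [ 0.4376 -0.1969  0.064 ] [-0.2055 -0.406   0.048 ]
tape left [ 0.4388 -0.1524  0.064 ] [-0.2101 -0.3617  0.048 ]
carton1 [0.4923 0.1435 0.096 ] [-0.1954 -0.0613  0.08  ]
carton2 [0.6105 0.1374 0.096 ] [-0.0774 -0.052   0.08  ]
carton3 [ 0.6026 -0.0212  0.096 ] [-0.0647 -0.2104  0.08  ]
carton4 [ 0.4845 -0.0144  0.096 ] [-0.1827 -0.219   0.08  ]
blade face tip [ 0.5579 -0.2044  0.072 ] [-0.0853 -0.3978  0.056 ]
(-0.225, -0.136) [0.4533 0.0733 0.016 ]
(-0.205, -0.136) [0.4731 0.0707 0.016 ]
(-0.131, -0.136) [0.5465 0.0611 0.016 ]
(-0.07, -0.26) [ 0.5909 -0.0697  0.016 ]
(-0.07, -0.24) [ 0.5935 -0.0499  0.016 ]
(-0.07, -0.172) [0.6023 0.0175 0.016 ]
(-0.05, -0.46) [ 0.5848 -0.2706  0.016 ]
(-0.05, -0.43) [ 0.5887 -0.2409  0.016 ]
(-0.05, -0.178) [0.6213 0.009  0.016 ]
```

```bash
cat >> h.py <<'E'
from scipy.spatial.transform import Rotation as Ro
C=np.array([.694,.179,.016]);A=-7.45
SR=Ro.from_euler('z',A,degrees=True).as_matrix()
def st(p):return SR.T@(np.array(p)-C)
def go(bot,xs,ys,tcpz,yaw_s):
    s=bot.get_state();R=Ro.from_euler('xyz',s["ee_rot"],degrees=True);p=np.array(s["tool_pos"])
    t=C+SR@np.array([xs,ys,0]);t[2]=tcpz
    Rt=Ro.from_euler('xyz',[180,0,yaw_s+A],degrees=True)
    print("stand pos",st(p).round(4),"z",p[2].round(4),"F",np.round(s["contact_force"],1),"Fst",(SR.T@np.array(s["contact_force"])).round(1),"t",s["time_s"])
    print("d mm",(R.inv().apply(t-p)*1000).round(1),"twist",(R.inv()*Rt).as_rotvec(degrees=True).round(2), "gw",round(float(s["gripper_width"]),3))
E
python3 -c "
from h import *
from cell import bot
go(bot,-.23,-.138,.40,180)"
```

```text
stand pos [-0.4979  0.2563  0.2397] z 0.2557 F [0.3 0.2 0.6] Fst [0.2 0.3 0.6] t 0.1
d mm [-375.  -294.4 -144. ] twist [ -0.07  -0.02 -17.69] gw 1.001
```

drive_tool([
  {"delta_pos": [0, 0, -145], "twist": [0, 0, 0], "gripper": 85},
  {"delta_pos": [0, 0, -145], "twist": [0, 0, 0], "gripper": 85},
  {"delta_pos": [0, 0, -145], "twist": [0, 0, 0], "gripper": 85},
  {"delta_pos": [0, 0, -145], "twist": [0, 0, 0], "gripper": 85},
  {"delta_pos": [-375, -294, -145], "twist": [0, 0, -17.7], "gripper": 85},
  {"delta_pos": [-375, -294, -145], "twist": [0, 0, -17.7], "gripper": 85},
  {"delta_pos": [-375, -294, -145], "twist": [0, 0, -17.7], "gripper": 85},
  {"delta_pos": [-375, -294, -145], "twist": [0, 0, -17.7], "gripper": 85},
  {"delta_pos": [-375, -294, -145], "twist": [0, 0, -17.7], "gripper": 85},
  {"delta_pos": [-375, -294, -145], "twist": [0, 0, -17.7], "gripper": 85},
  {"delta_pos": [-375, -294, -145], "twist": [0, 0, -17.7], "gripper": 85},
  {"delta_pos": [-375, -294, -145], "twist": [0, 0, -17.7], "gripper": 85},
  {"delta_pos": [-375, -294, -145], "twist": [0, 0, -17.7], "gripper": 85},
  {"delta_pos": [-375, -294, -145], "twist": [0, 0, -17.7], "gripper": 85},
  {"delta_pos": [-375, -294, -145], "twist": [0, 0, -17.7], "gripper": 85},
  {"delta_pos": [-375, -294, -145], "twist": [0, 0, -17.7], "gripper": 85},
  {"delta_pos": [-375, -294, -145], "twist": [0, 0, -17.7], "gripper": 85},
  {"delta_pos": [-375, -294, -145], "twist": [0, 0, -17.7], "gripper": 85},
  {"delta_pos": [-375, -294, -145], "twist": [0, 0, -17.7], "gripper": 85},
  {"delta_pos": [-375, -294, -145], "twist": [0, 0, -17.7], "gripper": 85},
])

```text
time_s: 1.77
tool_pos: [0.4477, 0.0733, 0.4014]
ee_rot: [180.0, 0.0, 172.6]
contact_force: [-0.6, -0.1, 0.8]
gripper_width: 0.987
```

```bash
python3 -c "
from h import *
from cell import bot
go(bot,-.23,-.138,.06,180)"
```

```text
stand pos [-0.2305 -0.1368  0.3854] z 0.4014 F [-0.6 -0.1  0.8] Fst [-0.6 -0.2  0.8] t 1.7667
d mm [ -0.5  -1.3 341.4] twist [0.01 0.   0.08] gw 0.987
```

drive_tool([
  {"delta_pos": [0, 0, 340], "twist": [0, 0, 0], "gripper": 85},
  {"delta_pos": [0, 0, 340], "twist": [0, 0, 0], "gripper": 85},
  {"delta_pos": [0, 0, 340], "twist": [0, 0, 0], "gripper": 85},
  {"delta_pos": [0, 0, 340], "twist": [0, 0, 0], "gripper": 85},
  {"delta_pos": [0, 0, 340], "twist": [0, 0, 0], "gripper": 85},
  {"delta_pos": [0, 0, 340], "twist": [0, 0, 0], "gripper": 85},
  {"delta_pos": [0, 0, 340], "twist": [0, 0, 0], "gripper": 85},
  {"delta_pos": [0, 0, 340], "twist": [0, 0, 0], "gripper": 85},
  {"delta_pos": [0, 0, 340], "twist": [0, 0, 0], "gripper": 85},
  {"delta_pos": [0, 0, 340], "twist": [0, 0, 0], "gripper": 85},
  {"delta_pos": [0, 0, 340], "twist": [0, 0, 0], "gripper": 85},
])

```text
time_s: 2.68
tool_pos: [0.4489, 0.0731, 0.0628]
ee_rot: [180.0, 0.1, 172.6]
contact_force: [0.6, -0.1, 1.0]
gripper_width: 0.997
```

Run:
```python
from h import *
from cell import bot
go(bot,-.145,-.138,.06,180)
c=bot.capture("side")
cv2.imwrite("pics/s1.png",cv2.resize(c["color"][100:300,150:420,::-1],None,fx=2.9,fy=2.9,interpolation=cv2.INTER_CUBIC))
```

```text
stand pos [-0.2293 -0.1368  0.0468] z 0.0628 F [ 0.6 -0.1  1. ] Fst [ 0.6 -0.1  1. ] t 2.6833
d mm [-84.3  -1.3   2.8] twist [0.01 0.05 0.08] gw 0.997
```

View pics/s1.png

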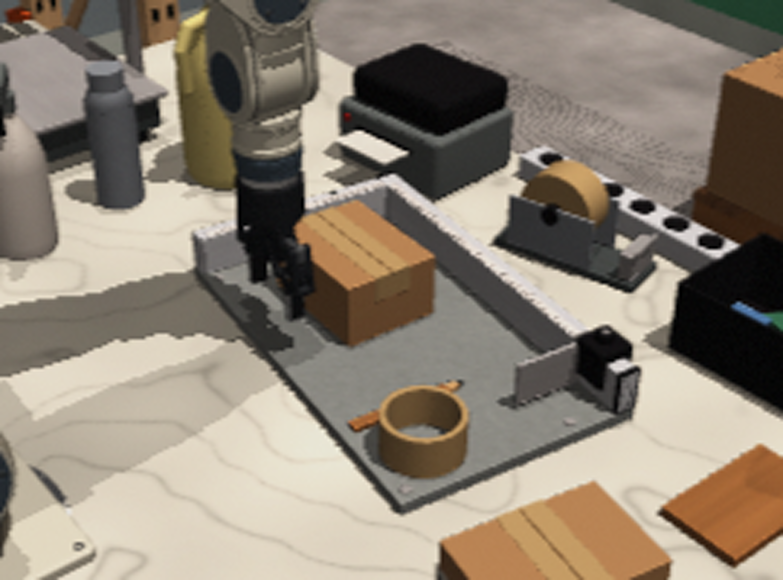

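drive_tool([
  {"delta_pos": [-5, 0, 2], "twist": [0, 0, 0], "gripper": 85},
  {"delta_pos": [-10, 0, 2], "twist": [0, 0, 0], "gripper": 85},
  {"delta_pos": [-15, 0, 2], "twist": [0, 0, 0], "gripper": 85},
  {"delta_pos": [-20, 0, 2], "twist": [0, 0, 0], "gripper": 85},
  {"delta_pos": [-25, 0, 2], "twist": [0, 0, 0], "gripper": 85},
  {"delta_pos": [-30, 0, 2], "twist": [0, 0, 0], "gripper": 85},
  {"delta_pos": [-35, 0, 2], "twist": [0, 0, 0], "gripper": 85},
  {"delta_pos": [-40, 0, 2], "twist": [0, 0, 0], "gripper": 85},
  {"delta_pos": [-45, 0, 2], "twist": [0, 0, 0], "gripper": 85},
  {"delta_pos": [-50, 0, 2], "twist": [0, 0, 0], "gripper": 85},
  {"delta_pos": [-55, 0, 2], "twist": [0, 0, 0], "gripper": 85},
  {"delta_pos": [-60, 0, 2], "twist": [0, 0, 0], "gripper": 85},
  {"delta_pos": [-65, 0, 2], "twist": [0, 0, 0], "gripper": 85},
  {"delta_pos": [-70, 0, 2], "twist": [0, 0, 0], "gripper": 85},
  {"delta_pos": [-75, 0, 2], "twist": [0, 0, 0], "gripper": 85},
  {"delta_pos": [-79, 0, 2], "twist": [0, 0, 0], "gripper": 85},
  {"delta_pos": [-82, 0, 2], "twist": [0, 0, 0], "gripper": 85},
])

```text
time_s: 4.15
tool_pos: [0.5301, 0.0617, 0.0593]
ee_rot: [-180.0, 0.0, 172.6]
contact_force: [-3.5, 1.2, -0.8]
gripper_width: 0.993
```

Run:
```python
from h import *
from cell import bot
go(bot,-.131,-.138,.06,180)
for n in("side","top"):
    c=bot.capture(n);pickle.dump(c,open(n+"2.pkl","wb"))
    if n=="top":
        cv2.imwrite("pics/t2.png",cv2.resize(c["color"][115:265,170:380,::-1],None,fx=3.8,fy=3.8,interpolation=cv2.INTER_CUBIC))
```

```text
stand pos [-0.1473 -0.1375  0.0433] z 0.0593 F [-3.5  1.2 -0.8] Fst [-3.6  0.8 -0.8] t 4.15
d mm [-16.3  -0.5  -0.7] twist [-0.    0.01  0.  ] gw 0.993
```

View pics/t2.png

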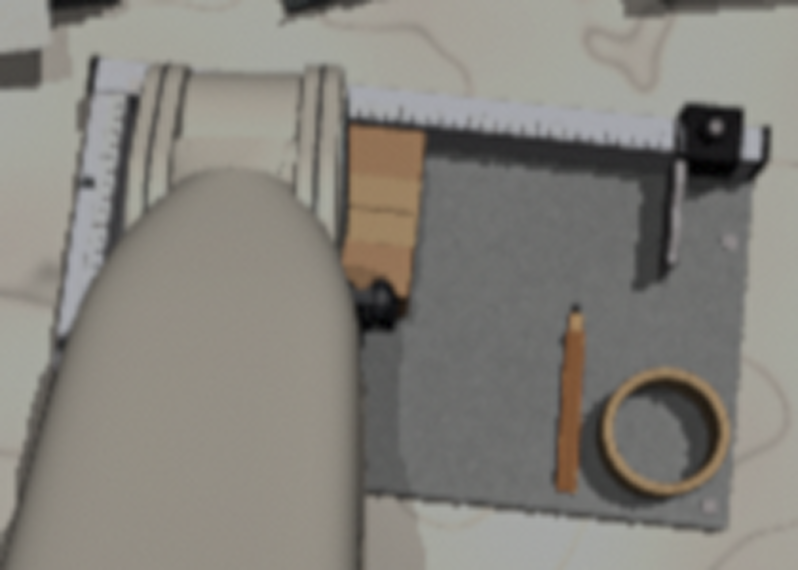

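drive_tool([
  {"delta_pos": [-2, 0, 0], "twist": [0, 0, 0], "gripper": 85},
  {"delta_pos": [-4, 0, 0], "twist": [0, 0, 0], "gripper": 85},
  {"delta_pos": [-6, 0, 0], "twist": [0, 0, 0], "gripper": 85},
  {"delta_pos": [-8, 0, 0], "twist": [0, 0, 0], "gripper": 85},
  {"delta_pos": [-9, 0, 0], "twist": [0, 0, 0], "gripper": 85},
  {"delta_pos": [-10, 0, 0], "twist": [0, 0, 0], "gripper": 85},
  {"delta_pos": [-10, 0, 0], "twist": [0, 0, 0], "gripper": 85},
])

```text
time_s: 4.83
tool_pos: [0.5394, 0.0605, 0.0593]
ee_rot: [180.0, -0.0, 172.6]
contact_force: [-4.3, 1.0, 1.6]
gripper_width: 0.996
```

Run:
```python
from h import *
from cell import bot
go(bot,-.131,-.138,.06,180)
```

```text
stand pos [-0.1379 -0.1375  0.0433] z 0.0593 F [-4.3  1.   1.6] Fst [-4.4  0.4  1.6] t 4.8333
d mm [-6.9 -0.5 -0.7] twist [ 0.   -0.01  0.01] gw 0.996
```

Still sliding. Small steps on until the force rises.

drive_tool([
  {"delta_pos": [-1, 0, 0], "twist": [0, 0, 0], "gripper": 85},
  {"delta_pos": [-2, 0, 0], "twist": [0, 0, 0], "gripper": 85},
  {"delta_pos": [-3, 0, 0], "twist": [0, 0, 0], "gripper": 85},
  {"delta_pos": [-4, 0, 0], "twist": [0, 0, 0], "gripper": 85},
  {"delta_pos": [-4, 0, 0], "twist": [0, 0, 0], "gripper": 85},
])

```text
time_s: 5.25
tool_pos: [0.5434, 0.06, 0.0593]
ee_rot: [180.0, 0.0, 172.6]
contact_force: [-3.7, 0.9, 1.1]
gripper_width: 0.996
```

drive_tool([
  {"delta_pos": [-1, 0, 0], "twist": [0, 0, 0], "gripper": 85},
  {"delta_pos": [-2, 0, 0], "twist": [0, 0, 0], "gripper": 85},
  {"delta_pos": [-2, 0, 0], "twist": [0, 0, 0], "gripper": 85},
])

```text
time_s: 5.5
tool_pos: [0.5453, 0.0598, 0.0593]
ee_rot: [180.0, -0.0, 172.6]
contact_force: [-4.5, 0.7, 1.9]
gripper_width: 0.995
```

drive_tool([
  {"delta_pos": [-1, 0, 0], "twist": [0, 0, 0], "gripper": 85},
  {"delta_pos": [-2, 0, 0], "twist": [0, 0, 0], "gripper": 85},
  {"delta_pos": [-2, 0, 0], "twist": [0, 0, 0], "gripper": 85},
])

```text
time_s: 5.75
tool_pos: [0.5454, 0.0599, 0.0588]
ee_rot: [180.0, -0.2, 172.5]
contact_force: [-11.6, 3.2, 3.1]
gripper_width: 0.992
```

drive_tool([
  {"delta_pos": [-1, 0, 0], "twist": [0, 0, 0], "gripper": 85},
  {"delta_pos": [-2, 0, 0], "twist": [0, 0, 0], "gripper": 85},
  {"delta_pos": [-2, 0, 0], "twist": [0, 0, 0], "gripper": 85},
])

```text
time_s: 6.0
tool_pos: [0.5454, 0.0601, 0.0584]
ee_rot: [180.0, -0.4, 172.5]
contact_force: [-19.5, 6.8, 6.8]
gripper_width: 0.996
```

drive_tool([
  {"delta_pos": [30, 0, 0], "twist": [0, 0, 0], "gripper": 85},
  {"delta_pos": [40, 0, 0], "twist": [0, 0, 0], "gripper": 85},
  {"delta_pos": [40, 0, -110], "twist": [0, 0, 0], "gripper": 85},
  {"delta_pos": [40, 0, -110], "twist": [0, 0, 0], "gripper": 85},
  {"delta_pos": [40, 0, -110], "twist": [0, 0, 0], "gripper": 85},
  {"delta_pos": [40, 0, -110], "twist": [0, 0, 0], "gripper": 85},
])

```text
time_s: 6.5
tool_pos: [0.5128, 0.0643, 0.1755]
ee_rot: [179.9, 0.6, 172.6]
contact_force: [0.0, 0.3, -0.5]
gripper_width: 0.993
```

Run:
```python
from h import *
from cell import bot
go(bot,-.066,-.275,.17,90)
```

```text
stand pos [-0.1648 -0.1372  0.1595] z 0.1755 F [ 0.   0.3 -0.5] Fst [-0.   0.3 -0.5] t 6.5
d mm [ -98.7 -137.8    6.4] twist [ 0.54  0.45 90.01] gw 0.993
```

drive_tool([
  {"delta_pos": [-99, -138, 0], "twist": [0, 0, 90], "gripper": 85},
  {"delta_pos": [-99, -138, 0], "twist": [0, 0, 90], "gripper": 85},
  {"delta_pos": [-99, -138, 0], "twist": [0, 0, 90], "gripper": 85},
  {"delta_pos": [-99, -138, 0], "twist": [0, 0, 90], "gripper": 85},
  {"delta_pos": [-99, -138, 0], "twist": [0, 0, 90], "gripper": 85},
  {"delta_pos": [-99, -138, 0], "twist": [0, 0, 90], "gripper": 85},
  {"delta_pos": [-99, -138, 0], "twist": [0, 0, 90], "gripper": 85},
  {"delta_pos": [-99, -138, 0], "twist": [0, 0, 90], "gripper": 85},
  {"delta_pos": [-99, -138, 0], "twist": [0, 0, 90], "gripper": 85},
  {"delta_pos": [-99, -138, 0], "twist": [0, 0, 90], "gripper": 85},
  {"delta_pos": [-99, -138, 0], "twist": [0, 0, 90], "gripper": 85},
  {"delta_pos": [-99, -138, 0], "twist": [0, 0, 90], "gripper": 85},
  {"delta_pos": [-99, -138, 0], "twist": [0, 0, 90], "gripper": 85},
  {"delta_pos": [-99, -138, 0], "twist": [0, 0, 90], "gripper": 85},
  {"delta_pos": [-99, -138, 0], "twist": [0, 0, 90], "gripper": 85},
])

```text
time_s: 7.75
tool_pos: [0.5904, -0.0855, 0.1692]
ee_rot: [180.0, 0.0, 82.7]
contact_force: [0.3, -0.0, -0.6]
gripper_width: 0.996
```

Run:
```python
from h import *
from cell import bot
go(bot,-.066,-.275,.06,90)
for n in("side","top"):
    c=bot.capture(n);pickle.dump(c,open(n+"3.pkl","wb"))
    if n=="top":
        cv2.imwrite("pics/t3.png",cv2.resize(c["color"][115:265,170:380,::-1],None,fx=3.8,fy=3.8,interpolation=cv2.INTER_CUBIC))
    else:cv2.imwrite("pics/s3.png",cv2.resize(c["color"][140:280,200:390,::-1],None,fx=4,fy=4,interpolation=cv2.INTER_CUBIC))
```

```text
stand pos [-0.0684 -0.2757  0.1532] z 0.1692 F [ 0.3 -0.  -0.6] Fst [ 0.3  0.  -0.6] t 7.75
d mm [  0.7   2.3 109.2] twist [0.05 0.01 0.15] gw 0.996
```

View pics/t3.png

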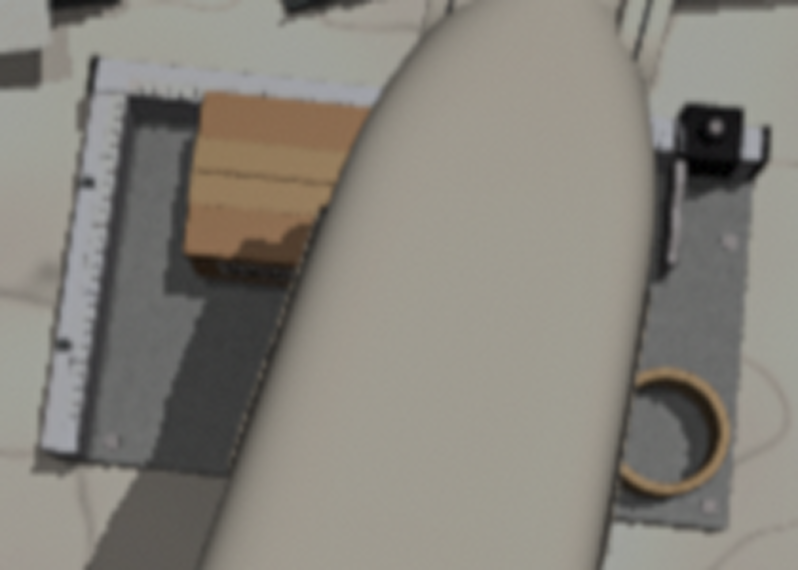

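View pics/s3.png

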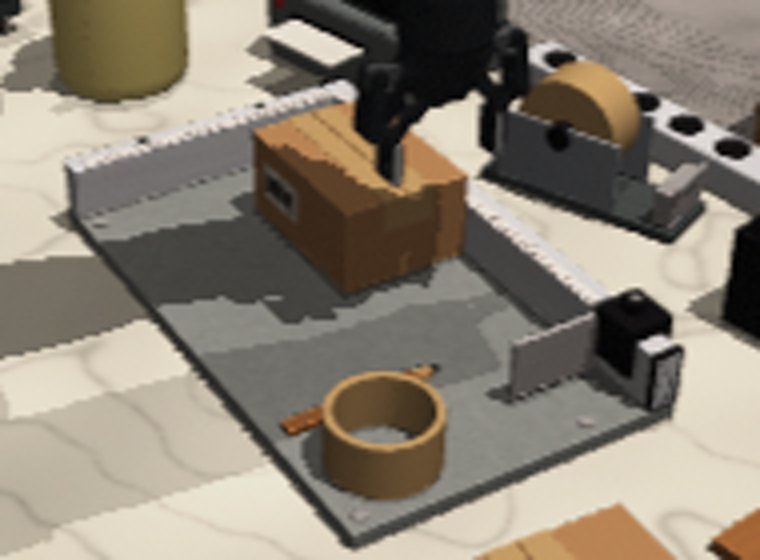

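Run:
```python
from h import *
T=pickle.load(open("top3.pkl","rb"));S=pickle.load(open("side3.pkl","rb"))
for a in((205,93),(375,107),(187,252)):print(st(onz(T,zt(a),.096)).round(4))
for b in((253,131),(467,180),(346,214)):print("s",st(onz(S,zs(b),.096)).round(4))
```

```text
[-0.0023 -0.0583  0.08  ]
[-1.000e-04 -1.796e-01  8.000e-02]
[-0.1186 -0.06    0.08  ]
s [-0.1178 -0.062   0.08  ]
s [-0.0044 -0.2257  0.08  ]
s [-0.1177 -0.2177  0.08  ]
```

drive_tool([
  {"delta_pos": [0, 0, 109], "twist": [0, 0, 0], "gripper": 85},
  {"delta_pos": [0, 0, 109], "twist": [0, 0, 0], "gripper": 85},
  {"delta_pos": [0, 0, 109], "twist": [0, 0, 0], "gripper": 85},
  {"delta_pos": [0, 0, 109], "twist": [0, 0, 0], "gripper": 85},
  {"delta_pos": [0, 0, 109], "twist": [0, 0, 0], "gripper": 85},
])

```text
time_s: 8.27
tool_pos: [0.5896, -0.0852, 0.0598]
ee_rot: [-179.9, -0.0, 82.6]
contact_force: [-0.3, 0.3, 0.8]
gripper_width: 0.995
```

drive_tool([
  {"delta_pos": [8, 0, 0], "twist": [0, 0, 0], "gripper": 85},
  {"delta_pos": [16, 0, 0], "twist": [0, 0, 0], "gripper": 85},
  {"delta_pos": [24, 0, 0], "twist": [0, 0, 0], "gripper": 85},
  {"delta_pos": [32, 0, 0], "twist": [0, 0, 0], "gripper": 85},
  {"delta_pos": [38, 0, 0], "twist": [0, 0, 0], "gripper": 85},
  {"delta_pos": [43, 0, 0], "twist": [0, 0, 0], "gripper": 85},
  {"delta_pos": [48, 0, 0], "twist": [0, 0, 0], "gripper": 85},
  {"delta_pos": [53, 0, 0], "twist": [0, 0, 0], "gripper": 85},
  {"delta_pos": [58, 0, 0], "twist": [0, 0, 0], "gripper": 85},
  {"delta_pos": [63, 0, 0], "twist": [0, 0, 0], "gripper": 85},
  {"delta_pos": [68, 0, 0], "twist": [0, 0, 0], "gripper": 85},
  {"delta_pos": [73, 0, 0], "twist": [0, 0, 0], "gripper": 85},
  {"delta_pos": [78, 0, 0], "twist": [0, 0, 0], "gripper": 85},
  {"delta_pos": [83, 0, 0], "twist": [0, 0, 0], "gripper": 85},
  {"delta_pos": [88, 0, 0], "twist": [0, 0, 0], "gripper": 85},
  {"delta_pos": [92, 0, 0], "twist": [0, 0, 0], "gripper": 85},
  {"delta_pos": [94, 0, 0], "twist": [0, 0, 0], "gripper": 85},
])

```text
time_s: 9.68
tool_pos: [0.6024, 0.0078, 0.0606]
ee_rot: [180.0, 0.1, 82.5]
contact_force: [-0.9, -5.6, 2.4]
gripper_width: 0.992
```

Run:
```python
from h import *
from cell import bot
go(bot,-.066,-.172,.06,90)
```

```text
stand pos [-0.0686 -0.1816  0.0446] z 0.0606 F [-0.9 -5.6  2.4] Fst [-0.2 -5.7  2.4] t 9.6833
d mm [9.6 2.6 0.6] twist [ 0.04  0.06 -0.01] gw 0.992
```

drive_tool([
  {"delta_pos": [1.5, 0, 0], "twist": [0, 0, 0], "gripper": 85},
  {"delta_pos": [3, 0, 0], "twist": [0, 0, 0], "gripper": 85},
  {"delta_pos": [4.5, 0, 0], "twist": [0, 0, 0], "gripper": 85},
  {"delta_pos": [6, 0, 0], "twist": [0, 0, 0], "gripper": 85},
  {"delta_pos": [7, 0, 0], "twist": [0, 0, 0], "gripper": 85},
  {"delta_pos": [7, 0, 0], "twist": [0, 0, 0], "gripper": 85},
])

```text
time_s: 10.18
tool_pos: [0.6032, 0.0146, 0.0605]
ee_rot: [180.0, 0.0, 82.5]
contact_force: [-0.8, -3.4, 0.9]
gripper_width: 0.996
```

drive_tool([
  {"delta_pos": [1, 0, 0], "twist": [0, 0, 0], "gripper": 85},
  {"delta_pos": [2, 0, 0], "twist": [0, 0, 0], "gripper": 85},
  {"delta_pos": [2, 0, 0], "twist": [0, 0, 0], "gripper": 85},
])

```text
time_s: 10.43
tool_pos: [0.6034, 0.0166, 0.0604]
ee_rot: [180.0, 0.0, 82.5]
contact_force: [-0.4, -4.9, 2.1]
gripper_width: 0.997
```

drive_tool([
  {"delta_pos": [1, 0, 0], "twist": [0, 0, 0], "gripper": 85},
  {"delta_pos": [2, 0, 0], "twist": [0, 0, 0], "gripper": 85},
  {"delta_pos": [2, 0, 0], "twist": [0, 0, 0], "gripper": 85},
])

```text
time_s: 10.68
tool_pos: [0.6036, 0.0185, 0.0604]
ee_rot: [180.0, 0.0, 82.5]
contact_force: [-0.8, -5.1, 2.8]
gripper_width: 0.996
```

drive_tool([
  {"delta_pos": [1, 0, 0], "twist": [0, 0, 0], "gripper": 85},
  {"delta_pos": [2, 0, 0], "twist": [0, 0, 0], "gripper": 85},
  {"delta_pos": [2, 0, 0], "twist": [0, 0, 0], "gripper": 85},
])

```text
time_s: 10.93
tool_pos: [0.6033, 0.0187, 0.0604]
ee_rot: [-180.0, 0.2, 82.4]
contact_force: [-5.7, -15.0, 4.5]
gripper_width: 0.994
```

drive_tool([
  {"delta_pos": [1, 0, 0], "twist": [0, 0, 0], "gripper": 85},
  {"delta_pos": [1, 0, 0], "twist": [0, 0, 0], "gripper": 85},
  {"delta_pos": [1, 0, 0], "twist": [0, 0, 0], "gripper": 85},
])

```text
time_s: 11.18
tool_pos: [0.6031, 0.0188, 0.0604]
ee_rot: [-179.9, 0.3, 82.4]
contact_force: [-6.3, -21.0, 5.3]
gripper_width: 0.998
```

drive_tool([
  {"delta_pos": [-30, 0, 0], "twist": [0, 0, 0], "gripper": 85},
  {"delta_pos": [-60, 0, 0], "twist": [0, 0, 0], "gripper": 85},
  {"delta_pos": [-60, 0, -110], "twist": [0, 0, 0], "gripper": 0},
  {"delta_pos": [-60, 0, -110], "twist": [0, 0, 0], "gripper": 0},
  {"delta_pos": [-60, 0, -110], "twist": [0, 0, 0], "gripper": 0},
  {"delta_pos": [-60, 0, -110], "twist": [0, 0, 0], "gripper": 0},
])

```text
time_s: 11.68
tool_pos: [0.5984, -0.0378, 0.1764]
ee_rot: [179.5, -0.0, 82.6]
contact_force: [0.2, 0.1, 0.1]
gripper_width: 0.448
```

Run:
```python
from h import *
from cell import bot
go(bot,-.05,-.44,.17,90)
```

```text
stand pos [-0.0667 -0.2274  0.1604] z 0.1764 F [0.2 0.1 0.1] Fst [0.2 0.2 0.1] t 11.6833
d mm [-212.6   16.6    6.4] twist [ 0.5  -0.02  0.02] gw 0.448
```

drive_tool([
  {"delta_pos": [-212, 14, 0], "twist": [0, 0, 0], "gripper": 0},
  {"delta_pos": [-212, 14, 0], "twist": [0, 0, 0], "gripper": 0},
  {"delta_pos": [-212, 14, 0], "twist": [0, 0, 0], "gripper": 0},
  {"delta_pos": [-212, 14, 0], "twist": [0, 0, 0], "gripper": 0},
  {"delta_pos": [-212, 14, 0], "twist": [0, 0, 0], "gripper": 0},
  {"delta_pos": [-212, 14, 0], "twist": [0, 0, 0], "gripper": 0},
  {"delta_pos": [-212, 14, 0], "twist": [0, 0, 0], "gripper": 0},
  {"delta_pos": [-212, 14, 0], "twist": [0, 0, 0], "gripper": 0},
  {"delta_pos": [-212, 14, 0], "twist": [0, 0, 0], "gripper": 0},
])

```text
time_s: 12.43
tool_pos: [0.5827, -0.2483, 0.17]
ee_rot: [-180.0, -0.1, 82.6]
contact_force: [0.4, 0.6, 0.5]
gripper_width: -0.003
```

Run:
```python
from h import *
from cell import bot
go(bot,-.05,-.44,.062,90)
for n in("side","top"):
    c=bot.capture(n);pickle.dump(c,open(n+"4.pkl","wb"))
    if n=="top":
        cv2.imwrite("pics/t4.png",cv2.resize(c["color"][115:265,170:380,::-1],None,fx=3.8,fy=3.8,interpolation=cv2.INTER_CUBIC))
    else:cv2.imwrite("pics/s4.png",cv2.resize(c["color"][140:280,200:390,::-1],None,fx=4,fy=4,interpolation=cv2.INTER_CUBIC))
```

```text
stand pos [-0.055  -0.4381  0.154 ] z 0.17 F [0.4 0.6 0.5] Fst [0.3 0.6 0.5] t 12.4333
d mm [ -2.   5. 108.] twist [-0.03 -0.05  0.07] gw -0.003
```

View pics/t4.png

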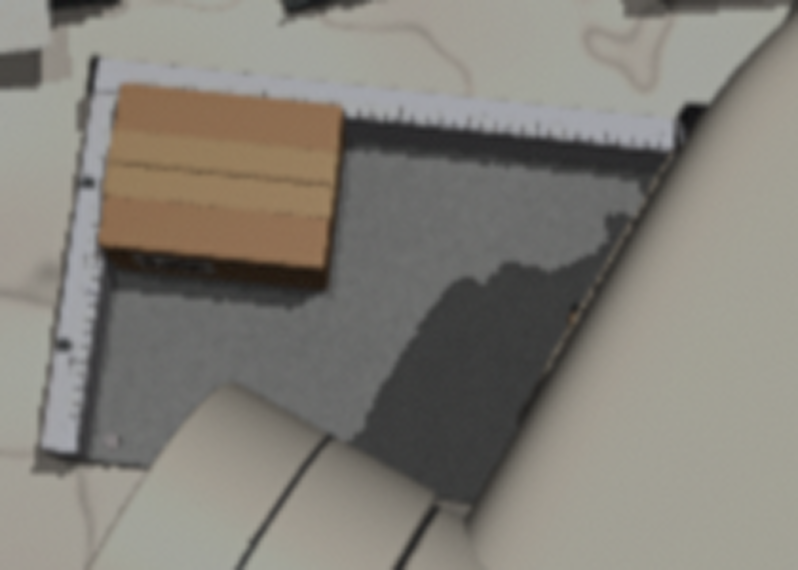

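View pics/s4.png

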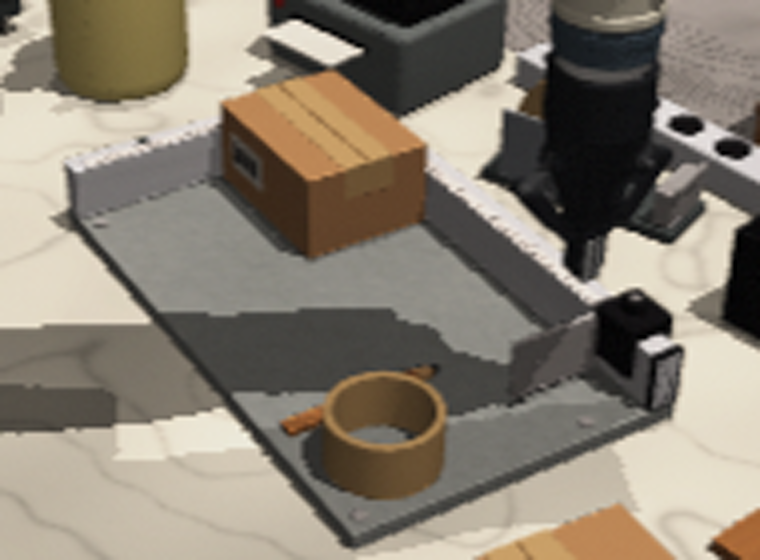

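Run:
```python
from h import *
T=pickle.load(open("top4.pkl","rb"));S=pickle.load(open("side4.pkl","rb"))
c=T["color"];P=[]
for a in((120,84),(342,104),(102,247),(327,270)):p=st(onz(T,zt(a),.096));P.append(p);print(p.round(4))
for b in((222,103),(330,71),(427,148),(307,182)):print("s",st(onz(S,zs(b),.096)).round(4))
for i,j in((0,1),(2,3)):
    d=P[i]-P[j];print(np.degrees(np.arctan2(-d[0],d[1])))
for i,j in((0,2),(1,3)):
    d=P[i]-P[j];print(np.degrees(np.arctan2(d[1],d[0])))
```

```text
[-0.0019  0.0026  0.08  ]
[-0.0003 -0.156   0.08  ]
[-0.1212 -0.0005  0.08  ]
[-0.1214 -0.1587  0.08  ]
s [-0.1175 -0.0039  0.08  ]
s [-0.0038 -0.0029  0.08  ]
s [-0.0041 -0.1651  0.08  ]
s [-0.12   -0.1591  0.08  ]
0.562964280654744
-0.06891413017481712
1.5010597481302703
1.2642442165297707
```

drive_tool([
  {"delta_pos": [0, 3, 108], "twist": [0, 0, 0], "gripper": 0},
  {"delta_pos": [0, 3, 108], "twist": [0, 0, 0], "gripper": 0},
  {"delta_pos": [0, 3, 108], "twist": [0, 0, 0], "gripper": 0},
  {"delta_pos": [0, 3, 108], "twist": [0, 0, 0], "gripper": 0},
  {"delta_pos": [0, 3, 108], "twist": [0, 0, 0], "gripper": 0},
])

```text
time_s: 12.95
tool_pos: [0.5855, -0.2488, 0.0619]
ee_rot: [-179.9, -0.1, 82.6]
contact_force: [0.6, -0.3, 0.5]
gripper_width: 0.0
```

drive_tool([
  {"delta_pos": [8, 0, 0], "twist": [0, 0, 0], "gripper": 0},
  {"delta_pos": [16, 0, 0], "twist": [0, 0, 0], "gripper": 0},
  {"delta_pos": [24, 0, 0], "twist": [0, 0, 0], "gripper": 0},
  {"delta_pos": [32, 0, 0], "twist": [0, 0, 0], "gripper": 0},
  {"delta_pos": [42, 0, 0], "twist": [0, 0, 0], "gripper": 0},
  {"delta_pos": [52, 0, 0], "twist": [0, 0, 0], "gripper": 0},
  {"delta_pos": [62, 0, 0], "twist": [0, 0, 0], "gripper": 0},
  {"delta_pos": [72, 0, 0], "twist": [0, 0, 0], "gripper": 0},
  {"delta_pos": [82, 0, 0], "twist": [0, 0, 0], "gripper": 0},
  {"delta_pos": [92, 0, 0], "twist": [0, 0, 0], "gripper": 0},
  {"delta_pos": [102, 0, 0], "twist": [0, 0, 0], "gripper": 0},
  {"delta_pos": [112, 0, 0], "twist": [0, 0, 0], "gripper": 0},
  {"delta_pos": [122, 0, 0], "twist": [0, 0, 0], "gripper": 0},
  {"delta_pos": [132, 0, 0], "twist": [0, 0, 0], "gripper": 0},
  {"delta_pos": [140, 0, 0], "twist": [0, 0, 0], "gripper": 0},
  {"delta_pos": [146, 0, 0], "twist": [0, 0, 0], "gripper": 0},
  {"delta_pos": [150, 0, 0], "twist": [0, 0, 0], "gripper": 0},
])

```text
time_s: 14.37
tool_pos: [0.6051, -0.1004, 0.0622]
ee_rot: [-180.0, -0.0, 82.6]
contact_force: [0.7, -3.1, 1.3]
gripper_width: 0.002
```

Run:
```python
from h import *
from cell import bot
go(bot,-.05,-.178,.062,90)
for n in("side",):
    c=bot.capture(n);cv2.imwrite("pics/s5.png",cv2.resize(c["color"][140:280,200:390,::-1],None,fx=4,fy=4,interpolation=cv2.INTER_CUBIC))
```

```text
stand pos [-0.0519 -0.2886  0.0462] z 0.0622 F [ 0.7 -3.1  1.3] Fst [ 1.1 -3.   1.3] t 14.3667
d mm [110.6   2.    0.2] twist [-0.02 -0.01  0.04] gw 0.002
```

View pics/s5.png

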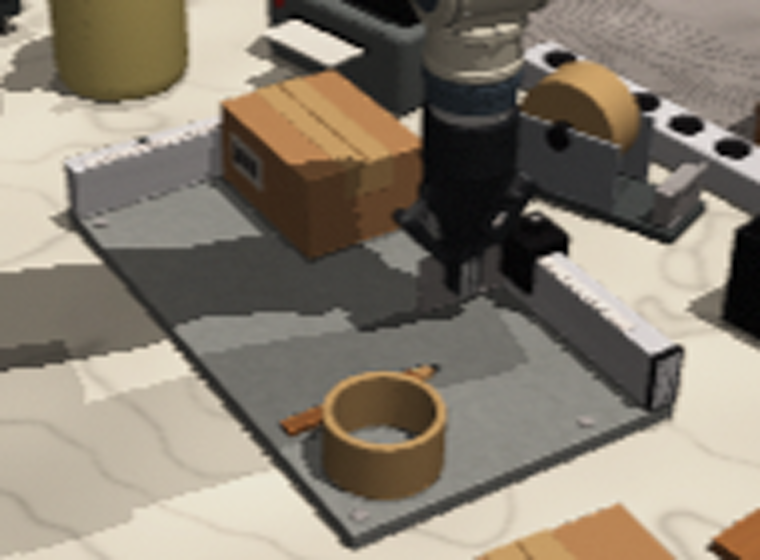

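drive_tool([
  {"delta_pos": [6, 2, 0], "twist": [0, 0, 0], "gripper": 0},
  {"delta_pos": [14, 2, 0], "twist": [0, 0, 0], "gripper": 0},
  {"delta_pos": [22, 2, 0], "twist": [0, 0, 0], "gripper": 0},
  {"delta_pos": [30, 2, 0], "twist": [0, 0, 0], "gripper": 0},
  {"delta_pos": [38, 2, 0], "twist": [0, 0, 0], "gripper": 0},
  {"delta_pos": [46, 2, 0], "twist": [0, 0, 0], "gripper": 0},
  {"delta_pos": [54, 2, 0], "twist": [0, 0, 0], "gripper": 0},
  {"delta_pos": [62, 2, 0], "twist": [0, 0, 0], "gripper": 0},
  {"delta_pos": [70, 2, 0], "twist": [0, 0, 0], "gripper": 0},
  {"delta_pos": [76, 2, 0], "twist": [0, 0, 0], "gripper": 0},
  {"delta_pos": [82, 2, 0], "twist": [0, 0, 0], "gripper": 0},
  {"delta_pos": [88, 2, 0], "twist": [0, 0, 0], "gripper": 0},
  {"delta_pos": [92, 2, 0], "twist": [0, 0, 0], "gripper": 0},
  {"delta_pos": [96, 2, 0], "twist": [0, 0, 0], "gripper": 0},
  {"delta_pos": [99, 2, 0], "twist": [0, 0, 0], "gripper": 0},
  {"delta_pos": [101, 2, 0], "twist": [0, 0, 0], "gripper": 0},
  {"delta_pos": [102, 2, 0], "twist": [0, 0, 0], "gripper": 0},
])

```text
time_s: 15.83
tool_pos: [0.6204, -0.0003, 0.0623]
ee_rot: [180.0, -0.0, 82.6]
contact_force: [0.4, -2.1, -1.4]
gripper_width: 0.006
```

drive_tool([
  {"delta_pos": [1, 0, 0], "twist": [0, 0, 0], "gripper": 0},
  {"delta_pos": [2, 0, 0], "twist": [0, 0, 0], "gripper": 0},
  {"delta_pos": [3, 0, 0], "twist": [0, 0, 0], "gripper": 0},
  {"delta_pos": [3, 0, 0], "twist": [0, 0, 0], "gripper": 0},
])

```text
time_s: 16.17
tool_pos: [0.6207, 0.0026, 0.0624]
ee_rot: [180.0, -0.0, 82.6]
contact_force: [1.2, -2.1, -1.8]
gripper_width: -0.0
```

drive_tool([
  {"delta_pos": [1, 0, 0], "twist": [0, 0, 0], "gripper": 0},
  {"delta_pos": [2, 0, 0], "twist": [0, 0, 0], "gripper": 0},
  {"delta_pos": [2, 0, 0], "twist": [0, 0, 0], "gripper": 0},
])

```text
time_s: 16.42
tool_pos: [0.621, 0.0046, 0.0624]
ee_rot: [180.0, -0.0, 82.6]
contact_force: [0.6, -1.4, -0.3]
gripper_width: -0.003
```

Run:
```python
from h import *
from cell import bot
go(bot,-.05,-.178,.062,90)
```

```text
stand pos [-0.0498 -0.1824  0.0464] z 0.0624 F [ 0.6 -1.4 -0.3] Fst [ 0.7 -1.3 -0.3] t 16.4167
d mm [ 4.4 -0.2  0.4] twist [ 0.01 -0.01  0.01] gw -0.003
```

drive_tool([
  {"delta_pos": [1, 0, 0], "twist": [0, 0, 0], "gripper": 0},
  {"delta_pos": [2, 0, 0], "twist": [0, 0, 0], "gripper": 0},
  {"delta_pos": [3, 0, 0], "twist": [0, 0, 0], "gripper": 0},
  {"delta_pos": [3, 0, 0], "twist": [0, 0, 0], "gripper": 0},
])

```text
time_s: 16.75
tool_pos: [0.6214, 0.0077, 0.0624]
ee_rot: [180.0, -0.0, 82.6]
contact_force: [0.8, -1.8, -0.3]
gripper_width: -0.002
```

drive_tool([
  {"delta_pos": [1, 0, 0], "twist": [0, 0, 0], "gripper": 0},
  {"delta_pos": [2, 0, 0], "twist": [0, 0, 0], "gripper": 0},
  {"delta_pos": [2, 0, 0], "twist": [0, 0, 0], "gripper": 0},
])

```text
time_s: 17.0
tool_pos: [0.6216, 0.0096, 0.0623]
ee_rot: [180.0, -0.0, 82.6]
contact_force: [0.6, -2.0, 0.4]
gripper_width: -0.001
```

drive_tool([
  {"delta_pos": [1, 0, 0], "twist": [0, 0, 0], "gripper": 0},
  {"delta_pos": [2, 0, 0], "twist": [0, 0, 0], "gripper": 0},
  {"delta_pos": [2, 0, 0], "twist": [0, 0, 0], "gripper": 0},
])

```text
time_s: 17.25
tool_pos: [0.6218, 0.0116, 0.0623]
ee_rot: [180.0, -0.0, 82.6]
contact_force: [1.5, -1.2, 0.0]
gripper_width: -0.003
```

drive_tool([
  {"delta_pos": [1, 0, 0], "twist": [0, 0, 0], "gripper": 0},
  {"delta_pos": [2, 0, 0], "twist": [0, 0, 0], "gripper": 0},
  {"delta_pos": [2, 0, 0], "twist": [0, 0, 0], "gripper": 0},
])

```text
time_s: 17.5
tool_pos: [0.622, 0.0127, 0.0623]
ee_rot: [-180.0, 0.1, 82.5]
contact_force: [-1.3, -6.5, 1.2]
gripper_width: 0.001
```

drive_tool([
  {"delta_pos": [1, 0, 0], "twist": [0, 0, 0], "gripper": 0},
  {"delta_pos": [1.5, 0, 0], "twist": [0, 0, 0], "gripper": 0},
  {"delta_pos": [1.5, 0, 0], "twist": [0, 0, 0], "gripper": 0},
  {"delta_pos": [1.5, 0, 0], "twist": [0, 0, 0], "gripper": 0},
])

```text
time_s: 17.83
tool_pos: [0.6219, 0.0128, 0.0623]
ee_rot: [-180.0, 0.2, 82.5]
contact_force: [-2.1, -13.1, 1.0]
gripper_width: -0.002
```

drive_tool([
  {"delta_pos": [-10, 0, 0], "twist": [0, 0, 0], "gripper": 0},
  {"delta_pos": [-40, 0, 0], "twist": [0, 0, 0], "gripper": 0},
  {"delta_pos": [-40, 0, 0], "twist": [0, 0, 0], "gripper": 0},
  {"delta_pos": [-40, 0, -160], "twist": [0, 0, 0], "gripper": 0},
  {"delta_pos": [-40, 0, -160], "twist": [0, 0, 0], "gripper": 0},
  {"delta_pos": [-40, 0, -160], "twist": [0, 0, 0], "gripper": 0},
  {"delta_pos": [-40, 0, -160], "twist": [0, 0, 0], "gripper": 0},
  {"delta_pos": [-240, -120, -160], "twist": [0, 0, 0], "gripper": 0},
  {"delta_pos": [-240, -120, -160], "twist": [0, 0, 0], "gripper": 0},
  {"delta_pos": [-240, -120, -160], "twist": [0, 0, 0], "gripper": 0},
  {"delta_pos": [-240, -120, -160], "twist": [0, 0, 0], "gripper": 0},
  {"delta_pos": [-240, -120, -160], "twist": [0, 0, 0], "gripper": 0},
  {"delta_pos": [-240, -120, -160], "twist": [0, 0, 0], "gripper": 0},
  {"delta_pos": [-240, -120, -160], "twist": [0, 0, 0], "gripper": 0},
  {"delta_pos": [-240, -120, -160], "twist": [0, 0, 0], "gripper": 0},
])

```text
time_s: 19.08
tool_pos: [0.4714, -0.2083, 0.2224]
ee_rot: [180.0, -0.0, 82.4]
contact_force: [0.0, 0.9, 1.5]
gripper_width: 0.001
```

Run:
```python
from h import *
from cell import bot
go(bot,-.05,-.44,.062,90)
for n in("side","top"):
    c=bot.capture(n);pickle.dump(c,open(n+"6.pkl","wb"))
    if n=="top":
        cv2.imwrite("pics/t6.png",cv2.resize(c["color"][115:265,170:380,::-1],None,fx=3.8,fy=3.8,interpolation=cv2.INTER_CUBIC))
    else:cv2.imwrite("pics/s6.png",cv2.resize(c["color"][140:280,200:390,::-1],None,fx=4,fy=4,interpolation=cv2.INTER_CUBIC))
```

```text
stand pos [-0.1705 -0.4129  0.2064] z 0.2224 F [0.  0.9 1.5] Fst [-0.1  0.9  1.5] t 19.0833
d mm [-26.9 120.5 160.4] twist [ 0.02 -0.05 -0.15] gw 0.001
```

View pics/t6.png

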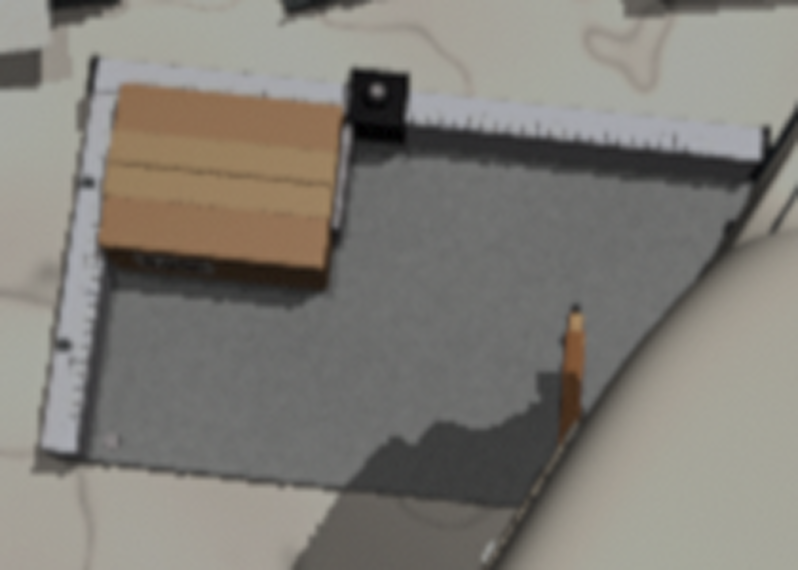

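View pics/s6.png

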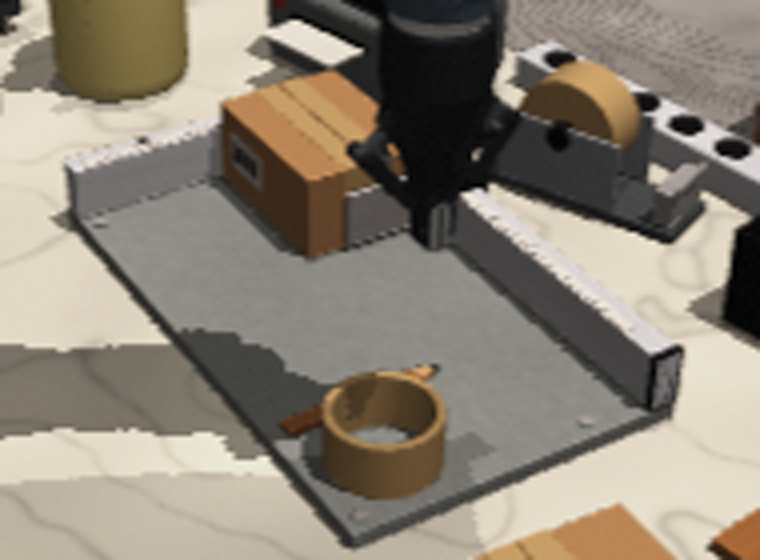

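Run:
```python
from h import *
from cell import bot
T=pickle.load(open("top6.pkl","rb"));T0=pickle.load(open("top0.pkl","rb"));S=pickle.load(open("side6.pkl","rb"))
a=st(onz(T,zt((377,91)),.091));b=st(onz(T0,zt((716,126)),.091));print("jaw travel",(a-b).round(4))
for p in((120,84),(342,104),(102,247),(327,270)):print(st(onz(T,zt(p),.096)).round(4))
print("blade tip in side",[st(onz(S,zs(p),.072)).round(4) for p in((345,192),)])
print("pencil tip shift",st(onz(T,zt((576,306)),.02))-st(onz(T0,zt((576,306)),.02)))
d=cv2.absdiff(T["color"],T0["color"]).max(2);print("bystander change (left bench, top view)",(d[120:310,50:140]>60).sum())
s=bot.get_state();print(np.round(s["joint_vel"],2),np.round(s["contact_force"],1),s["time_s"])
bot.finish_job()
```

```text
jaw travel [0.0009 0.2428 0.    ]
[-0.0019  0.0026  0.08  ]
[-0.0003 -0.156   0.08  ]
[-0.1212 -0.0005  0.08  ]
[-0.1214 -0.1587  0.08  ]
blade tip in side [array([-0.0812, -0.1565,  0.056 ])]
pencil tip shift [0. 0. 0.]
bystander change (left bench, top view) 0
[ 1.22  0.34  0.21 -0.1  -0.21 -0.12] [-0.5  0.1 -0.4] 19.1833
the job is handed in; nothing more can be done
```

I pushed the carton into the corner and slid the measuring jaw up to it. I handed the job in at 19.2 s, with no verdict reported.

**Carton:** I pushed it with both open fingers, first into the back fence and then along it into the left fence. Each push was pressed until the arm stalled, at about 20 N. In the last pictures the top corners sit within about 3 mm of their home positions, which is the limit of the measurement. The angle against the fences read between −0.1° and 1.5° depending on the edge, so it fits the 2° limit but only coarsely.

**Jaw:** I pushed its blade with the shut gripper until it stalled against the carton, at about 13 N. The side view shows the blade flat against the carton's face. The measured jaw travel was 243 mm, which is consistent with contact from a start about 400 mm from the left fence. The side-view ray put the blade tip about 3.5 mm past where the carton face should be; I take that as camera error.

**Everything else:** The spray bottle, aerosol can and jug show no change in the top view. The pencil and tape roll look unmoved in the pictures. The "pencil shift" of zero I printed is not a real check, because it used the same pixel twice. I did not measure the waiting carton or the sample plank, but the arm never went low near them. The arm ended clear of everything, with only sensor noise on the force reading.

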